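# Stack the next chocolate slab and show a one-row portion with the tongs

### The arm

A 6-joint arm with a two-finger parallel gripper is mounted at the origin on the work surface. World frame = base frame: x ahead of the robot, y to its left, z up, the work surface at z = 0. Lengths are in m, angles in degrees, forces in N, time in s.
With the tool pointing down it reaches from about 0.4 to 0.825 m from the base axis. Payload 7 kg.
Tool frame: the origin (TCP) lies on the centre line of the jaws, within the pads' length; the fingertips stand 14 mm ahead of it and the grasp point (between the pads) lies 5 mm behind it; z points along the fingers, y is the line along which they close (so a half turn about z gives the same grasp; the last joint's range is limited). The gripper opens to 88 mm and grips with 3 to 60 N. Pads are 19 mm wide; open, the fingers measure 130 mm over their backs; the gripper's body (78 mm by 193 mm) begins 47 mm behind the grasp point.
Start: joints at [-51.503, 20.546, 0.682, 0, -70.136, -16.507], TCP at [0.253, -0.626, 0.241] pointing down, gripper open.
Joint ranges: [-176.03, 176.03], [-82.01, 121.73], [-58.28, 71.71], [-173.87, 95.51], [-174.79, -0.11], [-173.66, 173.66]. Speed limits (degrees/s): [136.94, 136.94, 172.46, 180, 180, 180].

### API

Orientations are given as [roll, pitch, yaw] about the fixed x, y, z axes, in that order (R = Rz(yaw) Ry(pitch) Rx(roll)).
In Python, from plant import r gives the robot as it stands.
- The arm moves only by the tool send_rows, never from a script. Its argument "steps" is a list of rows, each an object with "dp": the shift along the tool's x, y, z in mm, a list of three; "roll": the turn about the tool's z in rad; "jaw": the opening in per cent of the stroke, from 0 (shut) to 100 (fully open). In form: [{"dp": [tx, ty, tz], "roll": roll, "jaw": jaw}, ...]. A call has 1 to 5 rows; each row is the pose to reach, as a shift and turn from the pose commanded when the call began, along the tool's axes at that moment; what a row does not reach only later rows make up. A row lasts 1/8 s, in which the tool goes at most 62.5 mm and 10.7 degrees, less where a joint would pass 70% of its speed; a pose out of reach is approached as far as the arm can. A call with a gripper value outside its range is refused whole. The fingers move at their own pace and stop on an object; "newtons" is the grip in N (left out, the last holds). Time passes only in rows, so rows that repeat a pose let the fingers close. It gives the time, the measured TCP pose, the force, the opening and the grip force at its end, in the units of the state.
- r.get_state(): the state, without advancing time (a new reading comes with each control period).
- r.capture(name): name is "side" or "top" or "wrist"; returns a dict with "image" (420x560x3 uint8, blue, green, red), "K" (3x3 intrinsics, pixels), "rvec" (rotation vector, rad) and "tvec" (3), from world to camera coordinates, as OpenCV has them. Camera axes: x right, y down, z forward; pixel columns grow to the right and rows downward; lengths in m; the calibration is good to about 2 mm. A picture is of the moment at which its call begins. There is no depth.
- r.close_job(): hands the job in; it is judged then, once.
The state is a dict: "time_s": time; "joints": joint angles; "qd": joint speeds; "joint_torque": joint torques, N m; "tcp_pos": TCP position; "eef_rot": TCP orientation; "contact_force": force on the tool from outside, world axes, zero at the start; "moment": the same for the moment, N m; "gripper_width": finger opening in m; "gripper_force": force on a finger pad.
Only numpy, scipy, OpenCV 4.12 (cv2) and the standard library are available. Lean on these libraries where they do the work, as an engineer would, in place of code of your own. Each camera call takes 0.05 s, during which the arm holds its last target. There are 200 camera calls.

### The job

Lay the loose cardboard separator squarely on the chocolate slab that is on the wooden board, and stack the other slab squarely on the separator. Then show the customer a one-row portion of the upper slab: pick up the sprung tongs, hold them across the slab and squeeze them until their tips span exactly one of its end rows, one tip over the end edge and the other over the first score line, just above the chocolate without touching it. Finish while still holding the tongs there with that tip gap kept steady, and leave everything else on the table where it is.

Things in the scene. Friction and masses are not known exactly. Their poses are not given: they have to be found in the camera images.
- board: fixed wooden serving board, 220 (x) x 110 (y) x 18 mm with a short tab at +x, its long side roughly across the robot's view (along world y); origin at the centre of its underside. It carries slab_low
- slab_low: the lower slab, lying loose on the board, long sides along the board's: dark chocolate slab, 160 (x) x 52 (y) x 14 mm, 0.15 kg; origin at the centre of its underside. Three score lines run across it (along y) at x = -40, 0 and +40 mm and divide it into four rows of 40 mm; the end edges are at x = +-80 mm (one narrower groove runs lengthwise)
- slab_top: the other slab, lying long way ahead of the robot on a fixed white tray (190 x 80 x 8 mm): dark chocolate slab, 160 (x) x 52 (y) x 14 mm, 0.15 kg; origin at the centre of its underside. Three score lines run across it (along y) at x = -40, 0 and +40 mm and divide it into four rows of 40 mm; the end edges are at x = +-80 mm (one narrower groove runs lengthwise)
- separator: loose corrugated cardboard separator sheet, 170 (x) x 60 (y) x 6 mm, 0.03 kg, lying on top of a low fixed pile of narrower cards (150 x 36 x 15 mm), long way ahead of the robot; origin at the centre of its underside
- tongs: sprung steel serving tongs, 210 mm long, 0.08 kg, flat on a fixed 4 mm dark slate, tips away from the robot. Origin: underside, midway between the finger flats; x to the tips (end at x=85 mm; bow at -125, balance at -15), y to the left arm, z up. Arms: 2.2 mm strips on edge, z 1 to 17 mm. Flats, where to squeeze: x -30 to 30; relaxed, 57 mm over their outer faces
- tongs_arm_l (a joint): flex of the left arm (rad), 0 = relaxed; the right arm moves alike. Tip gap in mm = 80 - 400 x value: 0.10 at a 40 mm gap, 0.20 shut. Arms flex at x=-115, y=+-8 mm. At the 40 mm gap the finger flats are parallel, 34 mm over their outer faces; 1 mm less there is 1.7 mm less tip gap. Squeeze at the flats: about 7 N at 40 mm, 14 N shut; springs open if let go
- tip_l (a point): tip of the left arm: inner face, lower edge, very end; level with the tongs' underside, at x=+85 mm, y=+20 at a 40 mm gap
- tip_r (a point): the same on the right arm (y=-20 at a 40 mm gap)
- jar_tall: bystander, to be left alone: jar of nuts with a white lid, 72 mm across, 130 tall; origin under its centre
- jar_short: bystander, to be left alone: jar of grains with a white lid, 68 mm across, 95 tall; origin under its centre
- bowl: bystander, to be left alone: white bowl of nuts, 110 mm across, 42 tall; origin under its centre
- jar_lid: bystander, to be left alone: loose white jar lid, 72 mm across, 13 tall; origin under its centre
- price_slate: bystander, to be left alone: small slate price card in a wooden foot, 85 mm wide, 65 tall; origin under its centre
- spoon: bystander, to be left alone: wooden spoon, 190 mm long, lying flat; origin under its centre (spoon: handle towards -x)
- dish: bystander, to be left alone: white tasting dish, 68 mm across, 18 tall; origin under its centre
Mind the look-alikes: they are no part of the job. What is shaped like the slab_top but blue is not meant.

How it is judged:
By the outcome, as a careful person would: the job done as asked, in the order asked, and still so for the second after the job is handed in, while the arm keeps its last pose, push and grip.
It also fails if it takes over 69 s, if anything falls off the work surface, if the arm or the gripper's body presses on something with over 40 N, if the wrist force passes 120 N, or if a joint passes its speed limit or range.

## Working session

There is one attempt and no reset: what is moved stays moved. The work goes in short steps, Python scripts to look and compute and a tool call to move; the robot and the scene stay as the last step left them, time stands still between calls to the robot, and variables do not carry over. Pictures are saved under pics/ and viewed, at most 10 in all, crops included, and the job is handed in when it is done.

Besides the shell and the picture viewer there is one more tool, called after "Request:" by a JSON object that holds its "api" and its "payload", one argument or row to a line. send_rows: Moves the arm, as the interface text tells. Its arguments: {"type":"object","properties":{"steps":{"type":"array","items":{"type":"object","properties":{"dp":{"type":"array","items":{"type":"number"}},"roll":{"type":"number"},"jaw":{"type":"number"}}}},"newtons":{"type":"number"}},"required":["steps"]}

```bash
mkdir -p pics; ls; python3 - <<'E'
from plant import r
import cv2,numpy as np
for n in("top","side"):
    c=r.capture(n); cv2.imwrite(f"pics/{n}0.png",c["image"]); R=cv2.Rodrigues(c["rvec"])[0]; print(n,c["K"].tolist(),(-R.T@np.ravel(c["tvec"])).round(3),R.round(3).tolist())
    np.savez(f"{n}0.npz",**c)
s=r.get_state(); print({k:s[k] for k in("time_s","tcp_pos","eef_rot","gripper_width","contact_force")})
E
```

```text
pics
top [[399.26374831890735, 0.0, 279.5908113014408], [0.0, 399.26374831890735, 206.3540816123608], [0.0, 0.0, 1.0]] [ 0.308 -0.049  1.112] [[0.071, -0.997, 0.001], [-0.975, -0.069, -0.21], [0.21, 0.014, -0.978]]
side [[495.5110658834802, 0.0, 281.8297262792939], [0.0, 495.5110658834802, 213.2557468698934], [0.0, 0.0, 1.0]] [0.017 0.868 0.909] [[-0.861, -0.509, 0.005], [-0.331, 0.554, -0.764], [0.386, -0.659, -0.645]]
{'time_s': 0.1, 'tcp_pos': array([ 0.25259099, -0.62552697,  0.23974346]), 'eef_rot': array([ 1.79917768e+02, -8.50691591e-03, -1.58014449e+02]), 'gripper_width': 0.08743822504031061, 'contact_force': array([ 0.24669433, -0.11040009,  0.17530004])}
```

View pics/top0.png

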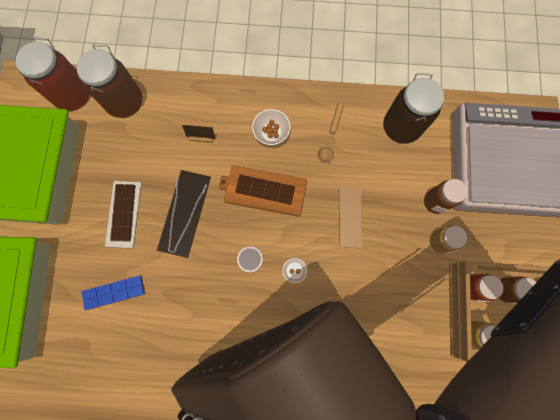

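View pics/side0.png

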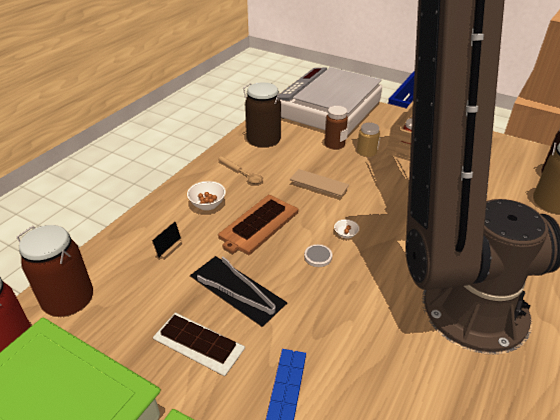

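The candidates in the top view are:
- **Slab_top:** the dark slab on the white tray at (123,211). The blue slab at (113,292) is a decoy, and the dark slab on the wooden board at (265,190) is slab_low.
- **Separator:** the cardboard at (350,217). The wooden board at (265,190) and the spoon at (330,135) are not it.
- **Tongs:** the sprung pair on the slate at (184,213). The spoon is a different object.

The side view agrees: slab_top is at (200,340), slab_low at (260,218), the tongs at (243,285) and the separator at (318,184).

```bash
cat > h.py <<'E'
import cv2,numpy as np
def cast(c,uv,z):
    R=cv2.Rodrigues(np.array(c["rvec"],float))[0];t=np.ravel(c["tvec"]);o=-R.T@t
    n=cv2.undistortPoints(np.float64(uv).reshape(-1,1,2),np.array(c["K"]),None)[:,0]
    d=np.c_[n,np.ones(len(n))]@R
    return o+d*((z-o[2])/d[:,2])[:,None]
def proj(c,P): return cv2.projectPoints(np.float64(P).reshape(-1,1,3),np.array(c["rvec"],float),np.array(c["tvec"],float),np.array(c["K"]),None)[0][:,0]
def blob(mask,at):
    cs=cv2.findContours(mask.astype(np.uint8),0,cv2.CHAIN_APPROX_NONE)[0]
    cs=[k for k in cs if cv2.contourArea(k)>40]
    return min(cs,key=lambda k:-cv2.pointPolygonTest(k,at,True))
def rect(c,mask,at,z):
    k=blob(mask,at); P=cast(c,k[:,0],z)[:,:2]*1000
    (x,y),(w,h),a=cv2.minAreaRect(P.astype(np.float32))
    if w<h: a+=90;w,h=h,w
    a=(a+90)%180-90
    return np.round([x,y,w,h,a],1)
E
python3 - <<'E'
from h import *
c=dict(np.load("top0.npz"));s=dict(np.load("side0.npz"))
cv2.imwrite("pics/crop1.png",cv2.resize(c["image"][110:320,70:370],(800,560),interpolation=2))
for n,c,pts in(("top",c,[(123,211),(265,190),(350,217)]),("side",s,[(200,340),(260,218),(318,184)])):
    hsv=cv2.cvtColor(c["image"],cv2.COLOR_BGR2HSV); print(n,[hsv[p[1],p[0]].tolist() for p in pts])
    for p,z in zip(pts[:2],(.022,.032)): print(rect(c,hsv[...,2]<75,p,z))
    q=pts[2]; ref=hsv[q[1],q[0]].astype(int)
    print(rect(c,(abs(hsv.astype(int)-ref)<[4,25,22]).all(2),q,.021))
    # board
    print(hsv[pts[1][1]-20:pts[1][1]+20:4,pts[1][0]].tolist())
E
```

```text
top [[12, 161, 81], [12, 162, 71], [15, 113, 185]]
[496.2 401.  153.5  52.2   3.7]
[583.2  -7.8  49.   36.5  -7.6]
[ 527.6 -231.7  175.6   63.7    2.3]
[[16, 143, 170], [14, 183, 166], [14, 179, 165], [11, 157, 70], [12, 164, 84], [12, 162, 71], [11, 154, 76], [14, 176, 74], [14, 180, 169], [13, 180, 160]]
side [[7, 174, 38], [8, 170, 48], [14, 112, 193]]
[492.4 408.5 161.9  55.6   3.8]
[583.6  20.9 166.8  58.3  81.6]
[ 575.2 -124.6 1424.8  702.   -89.7]
[[15, 129, 194], [12, 170, 176], [12, 166, 172], [6, 184, 36], [9, 181, 38], [8, 170, 48], [8, 174, 38], [5, 173, 34], [12, 166, 189], [11, 165, 178]]
```

View pics/crop1.png

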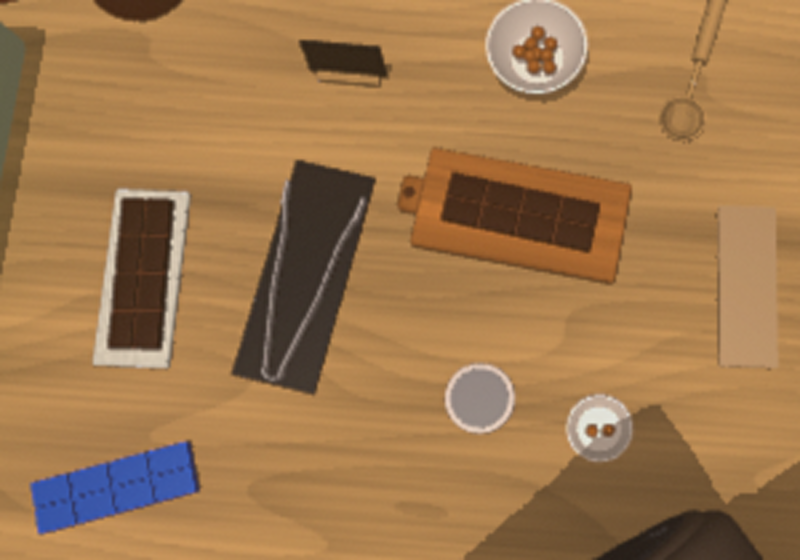

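The crop shows that the separator, slab_top and tongs are the right picks: tan card at the right, dark slab on the white tray, open tongs on the slate. The separator measures 176x64 against 170x60, which is plausible with the visible sides included.

```bash
cat >> h.py <<'E'
def go(s,x,y,z,yaw):
    p=np.array(s["tcp_pos"])*1000; w=s["eef_rot"][2]; a=np.radians(w); d=np.array([x,y,z])-p
    dr=(w-yaw+180)%360-180
    print("dp",np.round([d[0]*np.cos(a)+d[1]*np.sin(a),d[0]*np.sin(a)-d[1]*np.cos(a),-d[2]],1),"roll",round(np.radians(dr),3),"rows",max(np.linalg.norm(d)/62.5,abs(dr)/10.7).round(1))
E
python3 - <<'E'
from h import *
from plant import r
go(r.get_state(),528,-232,200,-177.7)
c=dict(np.load("top0.npz"));hsv=cv2.cvtColor(c["image"],cv2.COLOR_BGR2HSV)
print(rect(c,cv2.morphologyEx((hsv[...,2]<110).astype(np.uint8),3,np.ones((3,3))),(265,190),.032))
E
```

```text
dp [-402.7  261.8   39.7] roll 0.344 rows 7.7
[586.5  11.9 160.3  53.8  81.2]
```

Request:
{"api": "send_rows", "payload": {
  "steps": [
    {"dp": [-55,35,5],"roll": 0.08,"jaw": 100},
    {"dp": [-107,69,10],"roll": 0.16,"jaw": 100},
    {"dp": [-159,103,15],"roll": 0.24,"jaw": 100},
    {"dp": [-211,137,20],"roll": 0.32,"jaw": 100},
    {"dp": [-263,171,25],"roll": 0.344,"jaw": 100}
  ],
  "newtons": 15
}}

```text
time_s: 0.72
tcp_pos: [0.432, -0.3688, 0.2154]
eef_rot: [180.0, -0.0, -177.8]
contact_force: [1.0, -0.5, -0.2]
gripper_width: 0.0875
gripper_force: 0.0
```

```bash
python3 - <<'E'
from h import *
from plant import r
s=r.get_state();print(s["tcp_pos"],s["eef_rot"],s["joints"]);go(s,528,-232,200,-177.7)
E
```

```text
[ 0.43204385 -0.36878658  0.2154408 ] [ 1.79991894e+02 -7.66159028e-03 -1.77815095e+02] [-2.07526262e+01  1.15805939e+01 -1.51681590e+01 -5.01531676e-03
 -6.32614621e+01 -6.70602125e+01]
dp [-101.1  133.    15.4] roll -0.002 rows 2.7
```

Request:
{"api": "send_rows", "payload": {
  "steps": [
    {"dp": [-37,48,6],"roll": 0,"jaw": 100},
    {"dp": [-74,97,12],"roll": 0,"jaw": 100},
    {"dp": [-101,133,15],"roll": 0,"jaw": 100},
    {"dp": [-101,133,15],"roll": 0,"jaw": 100}
  ]
}}

```text
time_s: 1.23
tcp_pos: [0.5282, -0.2312, 0.2]
eef_rot: [180.0, -0.1, -177.5]
contact_force: [0.4, -0.5, -0.7]
gripper_width: 0.0879
gripper_force: 0.0
```

```bash
python3 - <<'E'
from h import *
from plant import r
s=r.get_state();print(s["tcp_pos"],s["eef_rot"])
c=r.capture("wrist");np.savez("w1.npz",**c);R=cv2.Rodrigues(c["rvec"])[0];print((-R.T@np.ravel(c["tvec"])).round(3),R.round(2).tolist())
cv2.imwrite("pics/w1.png",c["image"])
E
```

```text
[ 0.52821205 -0.23117776  0.19999389] [ 1.79976682e+02 -5.30001489e-02 -1.77508474e+02]
[ 0.446 -0.234  0.344] [[-0.04, 1.0, 0.0], [0.95, 0.04, 0.3], [0.3, 0.01, -0.95]]
```

View pics/w1.png

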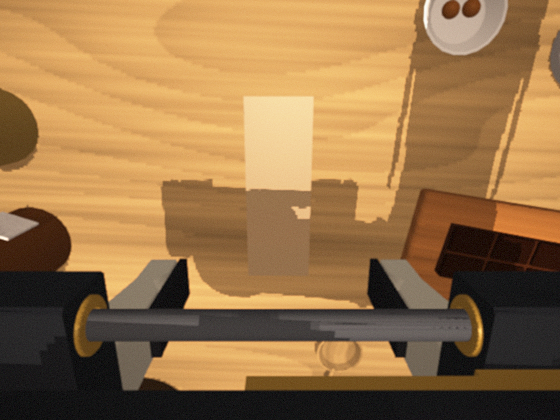

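The wrist view shows the separator with corners near (245,96), (313,97), (309,275) and (248,275), half in shadow.

```bash
python3 - <<'E'
from h import *
from plant import r
c=dict(np.load("w1.npz"))
P=cast(c,[(245,96),(313,97),(309.5,275),(248,275)],.021)[:,:2]*1000
print(P.round(1),np.linalg.norm(np.diff(P,axis=0),axis=1),P.mean(0))
d=P[3]-P[0];e=P[2]-P[1];print(np.degrees(np.arctan2([d[1],e[1]],[d[0],e[0]])))
go(r.get_state(),*P.mean(0),18,-177.6)
E
```

```text
[[ 444.5 -262.1]
 [ 442.8 -204. ]
 [ 611.2 -195.2]
 [ 613.9 -256.4]] [ 58.03882189 168.69303697  61.24580694] [ 528.07158928 -229.44544476]
[1.90106158 2.98946339]
dp [ -0.8   2.9 182.1] roll 0.001 rows 2.9
```

Request:
{"api": "send_rows", "payload": {
  "steps": [
    {"dp": [0,2,60],"roll": 0,"jaw": 100},
    {"dp": [0,2,115],"roll": 0,"jaw": 100},
    {"dp": [0,2,155],"roll": 0,"jaw": 100},
    {"dp": [0,2,178],"roll": 0,"jaw": 100},
    {"dp": [0,2,182],"roll": 0,"jaw": 100}
  ]
}}

```text
time_s: 1.9
tcp_pos: [0.525, -0.2325, 0.0171]
eef_rot: [180.0, -0.2, -177.8]
contact_force: [-0.5, -0.6, 1.0]
gripper_width: 0.0879
gripper_force: 0.0
```

Request:
{"api": "send_rows", "payload": {
  "steps": [
    {"dp": [0,0,0],"roll": 0,"jaw": 60},
    {"dp": [0,0,0],"roll": 0,"jaw": 50},
    {"dp": [0,0,0],"roll": 0,"jaw": 50},
    {"dp": [0,0,0],"roll": 0,"jaw": 50}
  ],
  "newtons": 12
}}

```text
time_s: 2.4
tcp_pos: [0.5274, -0.2318, 0.0197]
eef_rot: [-180.0, 0.1, -177.7]
contact_force: [-1.5, 0.3, 5.6]
gripper_width: 0.0598
gripper_force: 12.0
```

Request:
{"api": "send_rows", "payload": {
  "steps": [
    {"dp": [0,0,0],"roll": 0,"jaw": 50},
    {"dp": [0,0,-10],"roll": 0,"jaw": 50},
    {"dp": [0,0,-40],"roll": 0,"jaw": 50},
    {"dp": [0,0,-80],"roll": 0,"jaw": 50},
    {"dp": [0,0,-120],"roll": 0,"jaw": 50}
  ]
}}

```text
time_s: 3.02
tcp_pos: [0.5266, -0.2317, 0.1403]
eef_rot: [180.0, -0.0, -177.7]
contact_force: [1.0, -0.4, -0.5]
gripper_width: 0.06
gripper_force: 12.0
```

```bash
python3 - <<'E'
from h import *
from plant import r
s=r.get_state();print(s["tcp_pos"],s["eef_rot"],s["gripper_width"],s["gripper_force"])
go(s,586.5,12,150,-98.8)
c=r.capture("wrist");np.savez("w2.npz",**c);cv2.imwrite("pics/w2.png",c["image"])
E
```

```text
[ 0.52657327 -0.23166241  0.14032881] [ 1.79995945e+02 -1.32411064e-02 -1.77715804e+02] 0.05996168580329487 11.999402046203613
dp [-69.6 241.1  -9.7] roll -1.377 rows 7.4
```

Request:
{"api": "send_rows", "payload": {
  "steps": [
    {"dp": [-4,15,-2],"roll": -0.08,"jaw": 50},
    {"dp": [-14,50,-6],"roll": -0.22,"jaw": 50},
    {"dp": [-27,95,-10],"roll": -0.37,"jaw": 50},
    {"dp": [-40,140,-10],"roll": -0.52,"jaw": 50},
    {"dp": [-53,184,-10],"roll": -0.67,"jaw": 50}
  ]
}}

```text
time_s: 3.7
tcp_pos: [0.5726, -0.0443, 0.1493]
eef_rot: [-180.0, 0.0, -139.0]
contact_force: [0.4, -0.7, 0.1]
gripper_width: 0.0599
gripper_force: 12.0
```

```bash
python3 - <<'E'
from h import *
from plant import r
s=r.get_state();print(s["tcp_pos"],s["eef_rot"])
go(s,586.5,12,150,-98.8)
E
```

```text
[ 0.57263509 -0.04426417  0.14926269] [-1.79986569e+02  3.17948314e-02 -1.39047668e+02]
dp [-47.3  33.4  -0.7] roll -0.702 rows 3.8
```

View pics/w2.png

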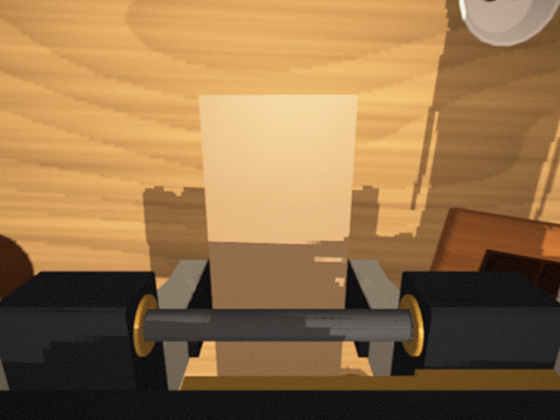

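The separator is held level between the pads, with its near corners at (200,95) and (357,95).

Request:
{"api": "send_rows", "payload": {
  "steps": [
    {"dp": [-10,7,-1],"roll": -0.15,"jaw": 50},
    {"dp": [-22,15,-1],"roll": -0.3,"jaw": 50},
    {"dp": [-34,24,-1],"roll": -0.45,"jaw": 50},
    {"dp": [-44,30,-1],"roll": -0.6,"jaw": 50},
    {"dp": [-47,33,-1],"roll": -0.702,"jaw": 50}
  ]
}}

```text
time_s: 4.32
tcp_pos: [0.5867, 0.0106, 0.15]
eef_rot: [-180.0, 0.0, -98.8]
contact_force: [0.8, -1.0, 0.2]
gripper_width: 0.0597
gripper_force: 12.0
```

```bash
python3 - <<'E'
from h import *
from plant import r
c=dict(np.load("w2.npz"))
P=cast(c,[(200,95),(357,95)],.1416)[:,:2]*1000
print(P,np.linalg.norm(P[0]-P[1]));a=np.radians(-177.72);d=P.mean(0)-[526.57,-231.66];print("edge in tool",d@[np.cos(a),np.sin(a)],d@[np.sin(a),-np.cos(a)])
s=r.get_state();print(s["tcp_pos"],s["eef_rot"])
for n in("top","wrist"):
    c=r.capture(n);np.savez(n+"3.npz",**c);cv2.imwrite(f"pics/{n}3.png",c["image"])
E
```

```text
[[ 443.68883195 -263.41395134]
 [ 441.33808904 -204.39969533]] 59.06105658489909
edge in tool 84.0793809335861 1.0989771460056563
[0.58670597 0.01060737 0.14998697] [-1.79993657e+02  9.76609640e-03 -9.88359143e+01]
```

View pics/wrist3.png

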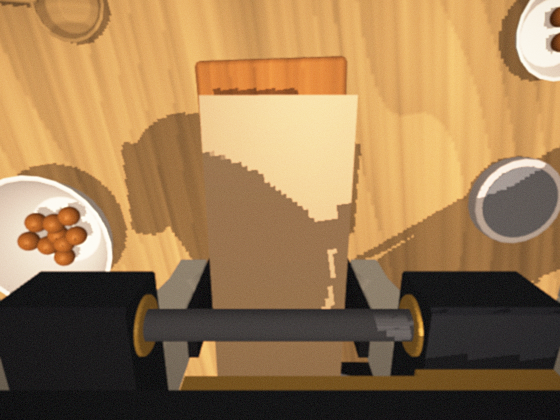

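The held separator hides the slab in this view; only the board end shows, with corners at (197,63) and (346,57). I'll sidestep so the wrist camera can measure slab_low.

Request:
{"api": "send_rows", "payload": {
  "steps": [
    {"dp": [-17,25,-10],"roll": 0,"jaw": 50},
    {"dp": [-35,50,-25],"roll": 0,"jaw": 50},
    {"dp": [-53,76,-40],"roll": 0,"jaw": 50},
    {"dp": [-70,102,-50],"roll": 0,"jaw": 50},
    {"dp": [-70,102,-50],"roll": 0,"jaw": 50}
  ]
}}

```text
time_s: 5.05
tcp_pos: [0.4963, 0.0961, 0.2012]
eef_rot: [-179.9, 0.1, -99.1]
contact_force: [-0.0, 0.2, -1.0]
gripper_width: 0.0599
gripper_force: 12.0
```

```bash
python3 - <<'E'
from h import *
from plant import r
s=r.get_state();print(s["tcp_pos"],s["eef_rot"])
c=r.capture("wrist");np.savez("w4.npz",**c);cv2.imwrite(f"pics/w4.png",c["image"])
print(proj(c,[[.588,.013,.032],[.6,.092,.032],[.576,-.066,.032]]))
E
```

```text
[0.49628787 0.09605502 0.20115725] [-1.79899654e+02  9.94347789e-02 -9.91410035e+01]
[[154.67969278 116.10282044]
 [164.67075297 207.10526863]
 [142.93516741   9.1291318 ]]
```

View pics/w4.png

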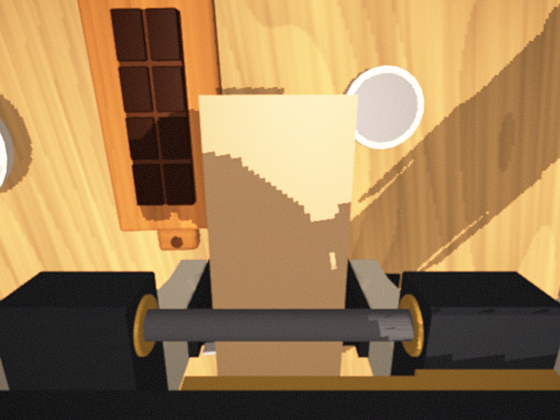

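Slab_low is now clear beside the separator, with corners near (112,10), (179,9), (195,204) and (137,205).

```bash
python3 - <<'E'
from h import *
c=dict(np.load("w4.npz"));hsv=cv2.cvtColor(c["image"],cv2.COLOR_BGR2HSV)
m=(hsv[...,2]<95);m[:,:90]=0;m[:,202:]=0;m[215:]=0
m=cv2.morphologyEx(m.astype(np.uint8),3,np.ones((5,5)))
print(rect(c,m,(150,110),.032))
for row in(60,100,150): print(row,c["image"][row,100:205].sum(1).tolist() if 0 else hsv[row,172:202,2].tolist())
h=cv2.approxPolyDP(cv2.convexHull(blob(m,(150,110))),6,True)[:,0];print(h.tolist(),(cast(c,h,.032)*1000).round(1).tolist())
E
```

```text
[586.1  11.9 158.2  53.4  81.6]
60 [79, 76, 74, 76, 78, 79, 79, 72, 80, 61, 42, 83, 197, 247, 243, 240, 238, 237, 237, 237, 238, 239, 239, 238, 240, 237, 237, 235, 234, 233]
100 [75, 78, 78, 81, 76, 84, 81, 85, 83, 82, 77, 56, 35, 37, 52, 139, 231, 247, 244, 239, 240, 239, 239, 239, 240, 239, 244, 249, 250, 250]
150 [39, 38, 38, 35, 33, 39, 29, 40, 40, 37, 40, 36, 40, 38, 41, 39, 31, 38, 37, 78, 142, 176, 182, 177, 173, 165, 168, 167, 167, 193]
[[174, 8], [195, 201], [138, 204], [111, 10]] [[552.1, -62.9, 32.0], [571.5, 90.7, 32.0], [623.1, 85.3, 32.0], [600.6, -69.4, 32.0]]
```

```bash
python3 - <<'E'
from h import *
from plant import r
s=r.get_state();print(s["tcp_pos"],s["eef_rot"])
go(s,588,11.3,70,-98.5)
E
```

```text
[0.49674428 0.09556632 0.20057866] [-1.79930506e+02  6.73995256e-02 -9.91403981e+01]
dp [  68.7 -103.5  130.6] roll -0.011 rows 2.9
```

Request:
{"api": "send_rows", "payload": {
  "steps": [
    {"dp": [22,-35,20],"roll": 0,"jaw": 50},
    {"dp": [46,-70,55],"roll": -0.01,"jaw": 50},
    {"dp": [66,-100,90],"roll": -0.01,"jaw": 50},
    {"dp": [69,-103.5,120],"roll": -0.01,"jaw": 50},
    {"dp": [69,-103.5,130],"roll": -0.01,"jaw": 50}
  ]
}}

```text
time_s: 5.72
tcp_pos: [0.5872, 0.0088, 0.0669]
eef_rot: [179.8, -0.1, -98.7]
contact_force: [-0.5, -0.3, -0.6]
gripper_width: 0.0599
gripper_force: 12.0
```

Request:
{"api": "send_rows", "payload": {
  "steps": [
    {"dp": [0,0,0],"roll": 0,"jaw": 50},
    {"dp": [0,0,0],"roll": 0,"jaw": 50}
  ]
}}

```text
time_s: 5.98
tcp_pos: [0.589, 0.0111, 0.0711]
eef_rot: [-179.9, 0.0, -98.5]
contact_force: [0.4, -0.2, 0.4]
gripper_width: 0.0598
gripper_force: 12.0
```

```bash
python3 - <<'E'
from h import *
from plant import r
s=r.get_state();print(s["tcp_pos"],s["eef_rot"])
go(s,587.8,11.3,37,-98.5)
E
```

```text
[0.58896203 0.01110253 0.07112001] [-1.79891854e+02  4.15950013e-02 -9.85051920e+01]
dp [-0.   1.2 34.1] roll -0.0 rows 0.5
```

Request:
{"api": "send_rows", "payload": {
  "steps": [
    {"dp": [0,1,12],"roll": 0,"jaw": 50},
    {"dp": [0,1,22],"roll": 0,"jaw": 50},
    {"dp": [0,1,29],"roll": 0,"jaw": 50},
    {"dp": [0,1,33],"roll": 0,"jaw": 50},
    {"dp": [0,1,34],"roll": 0,"jaw": 50}
  ]
}}

```text
time_s: 6.6
tcp_pos: [0.5869, 0.0107, 0.0362]
eef_rot: [180.0, -0.0, -98.5]
contact_force: [-6.3, 1.3, 14.2]
gripper_width: 0.0595
gripper_force: 12.0
```

Request:
{"api": "send_rows", "payload": {
  "steps": [
    {"dp": [0,0,0],"roll": 0,"jaw": 50},
    {"dp": [0,0,0],"roll": 0,"jaw": 50}
  ]
}}

```text
time_s: 6.85
tcp_pos: [0.5869, 0.0107, 0.0362]
eef_rot: [180.0, -0.0, -98.5]
contact_force: [-2.8, 0.4, 7.0]
gripper_width: 0.0596
gripper_force: 12.0
```

```bash
python3 - <<'E'
from h import *
from plant import r
s=r.get_state();print(s["tcp_pos"],s["eef_rot"],s["contact_force"])
E
```

```text
[0.58691153 0.01073041 0.03622926] [ 1.79969397e+02 -1.82583847e-02 -9.85261732e+01] [-2.78523794  0.36153882  7.00236838]
```

Request:
{"api": "send_rows", "payload": {
  "steps": [
    {"dp": [0,0,0],"roll": 0,"jaw": 85},
    {"dp": [0,0,0],"roll": 0,"jaw": 85},
    {"dp": [0,0,0],"roll": 0,"jaw": 85},
    {"dp": [0,0,-20],"roll": 0,"jaw": 85},
    {"dp": [0,0,-60],"roll": 0,"jaw": 85}
  ]
}}

```text
time_s: 7.48
tcp_pos: [0.5861, 0.0104, 0.0946]
eef_rot: [179.8, -0.1, -98.6]
contact_force: [1.0, 1.0, -0.2]
gripper_width: 0.0748
gripper_force: 0.0
```

Request:
{"api": "send_rows", "payload": {
  "steps": [
    {"dp": [-15,0,-50],"roll": 0,"jaw": 100},
    {"dp": [-35,0,-100],"roll": 0,"jaw": 100},
    {"dp": [-50,0,-150],"roll": 0,"jaw": 100},
    {"dp": [-60,0,-160],"roll": 0,"jaw": 100},
    {"dp": [-60,0,-160],"roll": 0,"jaw": 100}
  ]
}}

```text
time_s: 8.1
tcp_pos: [0.5963, 0.0707, 0.256]
eef_rot: [-180.0, 0.0, -98.5]
contact_force: [-0.1, 0.6, -0.2]
gripper_width: 0.0875
gripper_force: 0.0
```

```bash
python3 - <<'E'
from h import *
from plant import r
s=r.get_state();print(s["tcp_pos"],s["eef_rot"])
c=r.capture("wrist");np.savez("w5.npz",**c);cv2.imwrite(f"pics/w5.png",c["image"])
go(s,496,401,200,-176.3);go(s,496,401,200,3.7);print(s["joints"])
E
```

```text
[0.59632362 0.07069064 0.25601539] [-1.79951741e+02  4.84981527e-02 -9.84995471e+01]
dp [-311.9  148.    56. ] roll 1.358 rows 7.3
dp [-311.9  148.    56. ] roll -1.784 rows 9.6
[ 2.53786825e+01  1.30039727e+01 -7.82817930e+00 -1.43044010e-02
 -6.91007484e+01 -3.38731551e+01]
```

View pics/w5.png

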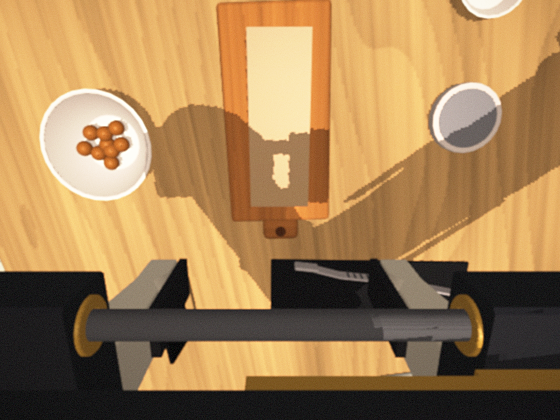

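The separator lies on slab_low with corners at (247,27), (312,27), (308,205) and (250,206), parallel to the board. Next is slab_top.

Request:
{"api": "send_rows", "payload": {
  "steps": [
    {"dp": [-50,22,8],"roll": 0.17,"jaw": 100},
    {"dp": [-100,46,16],"roll": 0.35,"jaw": 100},
    {"dp": [-150,70,24],"roll": 0.53,"jaw": 100},
    {"dp": [-200,94,34],"roll": 0.71,"jaw": 100},
    {"dp": [-250,118,44],"roll": 0.89,"jaw": 100}
  ]
}}

```text
time_s: 8.78
tcp_pos: [0.5154, 0.3353, 0.2094]
eef_rot: [-179.9, -0.2, -149.9]
contact_force: [1.8, -0.4, 0.2]
gripper_width: 0.0874
gripper_force: 0.0
```

```bash
python3 - <<'E'
from h import *
from plant import r
s=r.get_state();print(s["tcp_pos"],s["eef_rot"],s["joints"])
go(s,496,403,200,-176.3)
c=dict(np.load("w5.npz"))
P=cast(c,[(247,27),(312,27),(308,205.5),(250,205.5)],.038)[:,:2]*1000
print(P.round(1),np.linalg.norm(np.diff(P,axis=0),axis=1),P.mean(0))
d=P[3]-P[0];e=P[2]-P[1];print(np.degrees(np.arctan2([d[1],e[1]],[d[0],e[0]])))
E
```

```text
[0.51539754 0.33528716 0.20940915] [-1.79948769e+02 -1.72266391e-01 -1.49905198e+02] [ 5.12130072e+01  1.62646949e+01 -9.68002132e+00 -1.58518140e-02
 -6.42344397e+01 -1.11111215e+02]
dp [-17.2  68.3   9.4] roll 0.461 rows 2.5
[[602.9 -75.1]
 [544.7 -66.4]
 [568.9 100.3]
 [629.1  91.4]] [ 58.85593217 168.51301672  60.79233179] [586.39684186  12.52818147]
[81.06003173 81.71832672]
```

Request:
{"api": "send_rows", "payload": {
  "steps": [
    {"dp": [-5,20,4],"roll": 0.15,"jaw": 100},
    {"dp": [-12,50,8],"roll": 0.31,"jaw": 100},
    {"dp": [-17,68,9],"roll": 0.46,"jaw": 100},
    {"dp": [-17,68,9],"roll": 0.46,"jaw": 100},
    {"dp": [-17,68,9],"roll": 0.46,"jaw": 100}
  ]
}}

```text
time_s: 9.4
tcp_pos: [0.4966, 0.401, 0.2014]
eef_rot: [-179.9, -0.1, -175.8]
contact_force: [-0.2, 0.3, 0.7]
gripper_width: 0.0876
gripper_force: 0.0
```

```bash
python3 - <<'E'
from h import *
from plant import r
s=r.get_state();print(s["tcp_pos"],s["eef_rot"])
c=r.capture("wrist");np.savez("w6.npz",**c);cv2.imwrite(f"pics/w6.png",c["image"])
go(s,496,403,100,-176.3)
hsv=cv2.cvtColor(c["image"],cv2.COLOR_BGR2HSV);m=(hsv[...,2]<95);m[285:]=0
m=cv2.morphologyEx(m.astype(np.uint8),3,np.ones((5,5)))
print(proj(c,[[.496,.403,.022]]),rect(c,m,(280,190),.022));h=cv2.approxPolyDP(cv2.convexHull(blob(m,(280,190))),6,True)[:,0];print(h.tolist(),(cast(c,h,.022)*1000).round(1).tolist())
E
```

```text
[0.49664909 0.40099763 0.20142893] [-1.79898598e+02 -8.68048762e-02 -1.75774787e+02]
dp [  0.5   2.  101.4] roll 0.009 rows 1.6
[[279.63002324 192.17318573]] [495.8 403.  157.8  50.4   3.7]
[[308, 103], [303, 268], [255, 269], [253, 130], [283, 104]] [[415.5, 421.4, 22.0], [571.4, 431.9, 22.0], [576.1, 384.5, 22.0], [441.6, 375.5, 22.0], [417.9, 400.0, 22.0]]
```

View pics/w6.png

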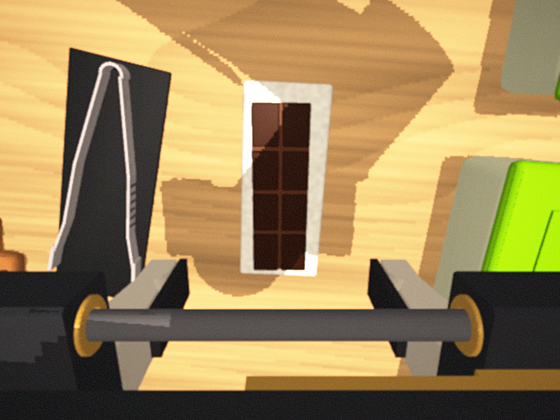

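Slab_top sits clear on its tray with corners about (252,103), (309,103), (304,269) and (255,270). The tongs show on the left, with the bow at (115,66).

```bash
python3 - <<'E'
from h import *
from plant import r
c=dict(np.load("w6.npz"))
P=cast(c,[(252,103),(309,103),(304,269.5),(255,270)],.022)[:,:2]*1000
print(P.round(1),np.linalg.norm(np.diff(P,axis=0),axis=1),P.mean(0))
d=P[3]-P[0];e=P[2]-P[1];print(np.degrees(np.arctan2([d[1],e[1]],[d[0],e[0]])))
T=cast(c,[(115,66),(52,262),(137,270),(103,86),(127,86)],.021)[:,:2]*1000;print(T.round(1))
go(r.get_state(),*P.mean(0),25,-176.5)
E
```

```text
[[419.1 373.4]
 [415.5 422.2]
 [573.  433. ]
 [577.1 384.6]] [ 48.96879037 157.89039134  48.61609162] [496.16005426 403.31605569]
[4.04208249 3.91212595]
[[397.9 257.4]
 [583.9 183.8]
 [586.4 267.3]
 [414.6 246.2]
 [413.1 266.6]]
dp [  0.5   2.4 176.8] roll 0.012 rows 2.8
```

Request:
{"api": "send_rows", "payload": {
  "steps": [
    {"dp": [0,2,60],"roll": 0.005,"jaw": 100},
    {"dp": [0,2,115],"roll": 0.005,"jaw": 100},
    {"dp": [0,2,150],"roll": 0.005,"jaw": 100},
    {"dp": [0,2,170],"roll": 0.005,"jaw": 100},
    {"dp": [0,2,177],"roll": 0.005,"jaw": 100}
  ]
}}

```text
time_s: 10.07
tcp_pos: [0.4965, 0.4026, 0.0243]
eef_rot: [-179.9, -0.1, -176.2]
contact_force: [0.1, -0.8, 0.3]
gripper_width: 0.0878
gripper_force: 0.0
```

Request:
{"api": "send_rows", "payload": {
  "steps": [
    {"dp": [0,0,0],"roll": 0,"jaw": 65},
    {"dp": [0,0,0],"roll": 0,"jaw": 50},
    {"dp": [0,0,0],"roll": 0,"jaw": 45},
    {"dp": [0,0,0],"roll": 0,"jaw": 45},
    {"dp": [0,0,0],"roll": 0,"jaw": 45}
  ],
  "newtons": 20
}}

```text
time_s: 10.7
tcp_pos: [0.4967, 0.4041, 0.0263]
eef_rot: [180.0, 0.0, -176.2]
contact_force: [-1.0, -1.7, 5.4]
gripper_width: 0.0515
gripper_force: 20.0
```

```bash
python3 - <<'E'
from h import *
from plant import r
s=r.get_state();print(s["tcp_pos"],s["eef_rot"],s["gripper_width"],s["gripper_force"],s["contact_force"])
E
```

```text
[0.49671946 0.40406235 0.02634239] [ 1.79994692e+02  1.81553111e-02 -1.76160326e+02] 0.051508797746438996 20.000494122505188 [-0.98675459 -1.67667979  5.35660399]
```

Request:
{"api": "send_rows", "payload": {
  "steps": [
    {"dp": [0,0,-8],"roll": 0,"jaw": 45},
    {"dp": [0,0,-35],"roll": 0,"jaw": 45},
    {"dp": [0,0,-75],"roll": 0,"jaw": 45},
    {"dp": [0,0,-115],"roll": 0,"jaw": 45},
    {"dp": [0,0,-130],"roll": 0,"jaw": 45}
  ]
}}

```text
time_s: 11.32
tcp_pos: [0.4973, 0.4051, 0.1587]
eef_rot: [179.8, 0.2, -176.2]
contact_force: [0.7, 0.1, -2.3]
gripper_width: 0.0518
gripper_force: 20.0
```

Request:
{"api": "send_rows", "payload": {
  "steps": [
    {"dp": [0,0,0],"roll": 0,"jaw": 45}
  ]
}}

```text
time_s: 11.45
tcp_pos: [0.4967, 0.4044, 0.1565]
eef_rot: [179.9, 0.1, -176.2]
contact_force: [-0.6, -0.5, -2.4]
gripper_width: 0.0516
gripper_force: 20.0
```

```bash
python3 - <<'E'
from h import *
from plant import r
s=r.get_state();print(s["tcp_pos"],s["eef_rot"],s["gripper_width"])
c=r.capture("wrist");np.savez("w7.npz",**c);cv2.imwrite(f"pics/w7.png",c["image"])
p=s["tcp_pos"];z=p[2]-.0183+.014;a=np.radians(s["eef_rot"][2]);tx=np.array([np.cos(a),np.sin(a)])
e=p[:2]+tx*.08;print("expected near edge px",proj(c,[[*e,z]]))
v=cv2.cvtColor(c["image"],cv2.COLOR_BGR2HSV)[...,2]
for u in(240,262,300,320): print(u,v[60:130:2,u].tolist())
go(s,587.5,12,160,-98.6)
E
```

```text
[0.49672643 0.40441882 0.15647208] [ 1.79906476e+02  5.03787172e-02 -1.76182153e+02] 0.051636728998811866
expected near edge px [[275.58127149 106.01490522]]
240 [209, 214, 234, 254, 254, 253, 253, 254, 228, 234, 255, 255, 255, 255, 255, 255, 255, 255, 255, 255, 255, 255, 211, 72, 114, 118, 116, 120, 117, 114, 114, 112, 114, 117, 115]
262 [209, 209, 211, 204, 207, 207, 206, 209, 203, 250, 255, 255, 255, 255, 255, 255, 255, 255, 255, 255, 255, 255, 209, 75, 125, 130, 129, 129, 133, 130, 130, 123, 127, 124, 121]
300 [196, 207, 209, 207, 209, 204, 206, 206, 199, 208, 229, 236, 234, 231, 229, 232, 234, 233, 232, 231, 230, 235, 119, 88, 128, 101, 47, 54, 51, 50, 48, 49, 49, 53, 52]
320 [199, 200, 202, 206, 205, 205, 202, 209, 199, 200, 210, 228, 229, 230, 231, 233, 234, 233, 232, 233, 234, 238, 149, 39, 51, 50, 49, 50, 50, 50, 53, 52, 53, 47, 47]
dp [ -64.4 -397.6   -3.5] roll -1.354 rows 7.3
```

Request:
{"api": "send_rows", "payload": {
  "steps": [
    {"dp": [-3,-18,0],"roll": -0.06,"jaw": 45},
    {"dp": [-10,-60,0],"roll": -0.2,"jaw": 45},
    {"dp": [-18,-110,0],"roll": -0.35,"jaw": 45},
    {"dp": [-26,-160,0],"roll": -0.5,"jaw": 45},
    {"dp": [-34,-210,0],"roll": -0.65,"jaw": 45}
  ]
}}

```text
time_s: 12.12
tcp_pos: [0.5437, 0.1948, 0.1536]
eef_rot: [180.0, -0.2, -138.6]
contact_force: [0.5, -0.6, -2.6]
gripper_width: 0.0519
gripper_force: 20.0
```

```bash
python3 - <<'E'
from h import *
from plant import r
s=r.get_state();print(s["tcp_pos"],s["eef_rot"],s["gripper_width"])
go(s,587.3,12.9,120,-98.5)
E
```

```text
[0.54374536 0.19481394 0.15356876] [ 179.97056926   -0.19465365 -138.63604832] 0.05189160611642136
dp [  87.5 -165.3   33.6] roll -0.701 rows 3.8
```

Request:
{"api": "send_rows", "payload": {
  "steps": [
    {"dp": [20,-40,4],"roll": -0.15,"jaw": 45},
    {"dp": [44,-83,12],"roll": -0.3,"jaw": 45},
    {"dp": [66,-125,20],"roll": -0.45,"jaw": 45},
    {"dp": [82,-155,28],"roll": -0.6,"jaw": 45},
    {"dp": [87,-165,33],"roll": -0.7,"jaw": 45}
  ]
}}

```text
time_s: 12.75
tcp_pos: [0.5861, 0.0129, 0.12]
eef_rot: [179.8, -0.1, -98.7]
contact_force: [-0.0, -0.2, -1.7]
gripper_width: 0.0516
gripper_force: 20.0
```

Request:
{"api": "send_rows", "payload": {
  "steps": [
    {"dp": [0,0,0],"roll": 0,"jaw": 45},
    {"dp": [0,0,0],"roll": 0,"jaw": 45}
  ]
}}

```text
time_s: 13.0
tcp_pos: [0.5869, 0.0156, 0.1218]
eef_rot: [179.9, -0.0, -98.9]
contact_force: [0.0, -0.2, -1.4]
gripper_width: 0.0516
gripper_force: 20.0
```

```bash
python3 - <<'E'
from h import *
from plant import r
s=r.get_state();print(s["tcp_pos"],s["eef_rot"],s["gripper_width"])
go(s,587.3,12.9,56,-98.5)
E
```

```text
[0.58688791 0.01557599 0.12184534] [ 1.79916017e+02 -3.69277432e-02 -9.89470029e+01] 0.05162968648918439
dp [ 2.6 -0.8 65.8] roll -0.008 rows 1.1
```

Request:
{"api": "send_rows", "payload": {
  "steps": [
    {"dp": [1,0,20],"roll": -0.006,"jaw": 45},
    {"dp": [2,-0.5,40],"roll": -0.006,"jaw": 45},
    {"dp": [2.5,-0.5,50],"roll": -0.006,"jaw": 45},
    {"dp": [2.5,-0.5,56],"roll": -0.006,"jaw": 45},
    {"dp": [2.5,-0.5,56],"roll": -0.006,"jaw": 45}
  ]
}}

```text
time_s: 13.62
tcp_pos: [0.5875, 0.013, 0.0668]
eef_rot: [180.0, -0.0, -98.5]
contact_force: [-0.7, -0.2, -1.8]
gripper_width: 0.052
gripper_force: 20.0
```

Request:
{"api": "send_rows", "payload": {
  "steps": [
    {"dp": [0,0,0],"roll": 0,"jaw": 45},
    {"dp": [0,0,0],"roll": 0,"jaw": 45}
  ]
}}

```text
time_s: 13.88
tcp_pos: [0.5878, 0.0128, 0.0673]
eef_rot: [-179.9, 0.0, -98.5]
contact_force: [-0.7, -0.3, -2.4]
gripper_width: 0.0519
gripper_force: 20.0
```

```bash
python3 - <<'E'
from h import *
from plant import r
s=r.get_state();print(s["tcp_pos"],s["eef_rot"],s["contact_force"])
go(s,587.3,12.9,56,-98.5)
E
```

```text
[0.58782343 0.0128131  0.06732346] [-1.79948699e+02  2.40338623e-02 -9.84798093e+01] [-0.71175576 -0.30368986 -2.39571538]
dp [-0.   0.5 11.3] roll 0.0 rows 0.2
```

Request:
{"api": "send_rows", "payload": {
  "steps": [
    {"dp": [0,0.3,5],"roll": 0,"jaw": 45},
    {"dp": [0,0.3,9],"roll": 0,"jaw": 45},
    {"dp": [0,0.3,11],"roll": 0,"jaw": 45},
    {"dp": [0,0.3,11],"roll": 0,"jaw": 45}
  ]
}}

```text
time_s: 14.38
tcp_pos: [0.5869, 0.0127, 0.0563]
eef_rot: [180.0, -0.0, -98.5]
contact_force: [-4.3, 0.8, 7.5]
gripper_width: 0.052
gripper_force: 20.0
```

Request:
{"api": "send_rows", "payload": {
  "steps": [
    {"dp": [0,0,0],"roll": 0,"jaw": 75},
    {"dp": [0,0,0],"roll": 0,"jaw": 75},
    {"dp": [0,0,0],"roll": 0,"jaw": 75},
    {"dp": [0,0,-15],"roll": 0,"jaw": 75},
    {"dp": [0,0,-50],"roll": 0,"jaw": 75}
  ]
}}

```text
time_s: 15.0
tcp_pos: [0.5863, 0.0125, 0.1057]
eef_rot: [179.8, -0.1, -98.5]
contact_force: [0.1, 0.8, 0.5]
gripper_width: 0.0655
gripper_force: 0.0
```

Request:
{"api": "send_rows", "payload": {
  "steps": [
    {"dp": [-15,0,-50],"roll": 0,"jaw": 100},
    {"dp": [-35,0,-90],"roll": 0,"jaw": 100},
    {"dp": [-50,0,-130],"roll": 0,"jaw": 100},
    {"dp": [-60,0,-150],"roll": 0,"jaw": 100},
    {"dp": [-60,0,-150],"roll": 0,"jaw": 100}
  ]
}}

```text
time_s: 15.62
tcp_pos: [0.5969, 0.0729, 0.2587]
eef_rot: [-179.8, 0.1, -98.4]
contact_force: [-0.1, -0.6, -0.6]
gripper_width: 0.0874
gripper_force: 0.0
```

```bash
python3 - <<'E'
from h import *
from plant import r
s=r.get_state();print(s["tcp_pos"],s["eef_rot"])
for n in("wrist","top"):
    c=r.capture(n);np.savez(n+"8.npz",**c);cv2.imwrite(f"pics/{n}8.png",c["image"])
    v=cv2.cvtColor(c["image"],cv2.COLOR_BGR2HSV)[...,2]
    q=proj(c,[[.5873,.0125,.052]])[0];print(n,q)
    for T in (75,95,115):
        m=v<T
        if n=="wrist": m[245:]=0
        m=cv2.morphologyEx(m.astype(np.uint8),3,np.ones((5,5))[:3,:3] if n=="top" else np.ones((5,5)))
        print(T,rect(c,m,(float(q[0]),float(q[1])),.052),cv2.boundingRect(blob(m,(float(q[0]),float(q[1])))))
E
```

```text
[0.5969222  0.07291754 0.25868671] [-1.79767347e+02  1.27594145e-01 -9.84180276e+01]
wrist [279.40181251 120.95387841]
75 [592.9  55.7  70.2  50.2  81.5] (254, 130, 53, 72)
95 [586.7  13.1 156.2  50.6  81.6] (253, 30, 56, 172)
115 [586.5  13.3 158.   51.1  81.5] (252, 29, 57, 174)
top [264.16800695 186.81376147]
75 [611.9 139.3 463.3 252.2  -4. ] (158, 100, 107, 157)
95 [609.8 165.2 401.9 369.8 -63.1] (157, 99, 137, 158)
115 [ 534.7  320.8 1123.1  784.    15.3] (0, 9, 295, 411)
```

Slab_top measures (586.6, 13.2) at 81.5° against the separator's (586.4, 12.5) at 81.4°, so the stack is square. Next, the tongs.

```bash
python3 - <<'E'
from h import *
from plant import r
c=dict(np.load("top0.npz"))
P=cast(c,[(176.9,178.6),(206.1,185),(171.3,252.5)],.015)[:,:2]*1000;print(P.round(1))
w=dict(np.load("w6.npz"));print(cast(w,[(115,66)],.015)*1000)
m=(P[0]+P[1])/2;d=m-P[2];L=np.linalg.norm(d);a=np.degrees(np.arctan2(d[1],d[0]));u=d/L
o=P[2]+u*125;print(L,np.linalg.norm(P[0]-P[1]),"ang",a,"origin",o,m-u*85)
s=r.get_state();go(s,*o,200,a)
E
```

```text
[[603.5 264.7]
 [590.6 179.6]
 [393.5 253.8]]
[[397.62831962 254.80217965  15.        ]]
206.0649833585484 86.06309922471047 ang -8.831799762448432 origin [516.97339147 234.62782299] [513.08503106 235.23198297]
dp [-149.3  101.8   55.8] roll -1.565 rows 8.4
```

Request:
{"api": "send_rows", "payload": {
  "steps": [
    {"dp": [-20,13,6],"roll": -0.17,"jaw": 100},
    {"dp": [-45,30,12],"roll": -0.34,"jaw": 100},
    {"dp": [-70,48,20],"roll": -0.51,"jaw": 100},
    {"dp": [-95,65,30],"roll": -0.68,"jaw": 100},
    {"dp": [-120,82,40],"roll": -0.85,"jaw": 100}
  ]
}}

```text
time_s: 16.35
tcp_pos: [0.5316, 0.2028, 0.2144]
eef_rot: [179.9, 0.0, -49.5]
contact_force: [0.9, 0.0, -1.1]
gripper_width: 0.0875
gripper_force: 0.0
```

```bash
python3 - <<'E'
from h import *
from plant import r
s=r.get_state();print(s["tcp_pos"],s["eef_rot"])
go(s,515,235,200,-9)
E
```

```text
[0.53163028 0.20281925 0.21437361] [ 1.79882301e+02  9.14390632e-03 -4.94946801e+01]
dp [-35.3  -8.3  14.4] roll -0.707 rows 3.8
```

Request:
{"api": "send_rows", "payload": {
  "steps": [
    {"dp": [-10,-2,4],"roll": -0.17,"jaw": 100},
    {"dp": [-20,-5,8],"roll": -0.34,"jaw": 100},
    {"dp": [-30,-7,12],"roll": -0.51,"jaw": 100},
    {"dp": [-35,-8,14],"roll": -0.68,"jaw": 100},
    {"dp": [-35,-8,14],"roll": -0.707,"jaw": 100}
  ]
}}

```text
time_s: 16.98
tcp_pos: [0.5155, 0.2342, 0.2007]
eef_rot: [179.9, 0.1, -9.3]
contact_force: [0.2, -0.1, -0.4]
gripper_width: 0.0875
gripper_force: 0.0
```

Request:
{"api": "send_rows", "payload": {
  "steps": [
    {"dp": [0,0,0],"roll": 0,"jaw": 100},
    {"dp": [0,0,0],"roll": 0,"jaw": 100}
  ]
}}

```text
time_s: 17.23
tcp_pos: [0.5162, 0.2344, 0.2016]
eef_rot: [180.0, 0.0, -9.4]
contact_force: [-0.2, -0.5, -0.2]
gripper_width: 0.088
gripper_force: 0.0
```

```bash
python3 - <<'E'
from h import *
from plant import r
s=r.get_state();print(s["tcp_pos"],s["eef_rot"])
c=r.capture("wrist");np.savez("w9.npz",**c);cv2.imwrite(f"pics/w9.png",c["image"])
v=cv2.cvtColor(c["image"],cv2.COLOR_BGR2HSV);print(proj(c,[[.6,.265,.015],[.59,.18,.015]]))
for row in(90,110,120,140,200,240):
    x=v[row,:,:].astype(int); print(row,[f"{i}:{x[i,1]},{x[i,2]}" for i in range(150,410,4)])
E
```

```text
[0.51622885 0.23438575 0.20164956] [ 1.79986638e+02  8.56904824e-03 -9.42173285e+00]
[[229.11938778 104.22830006]
 [326.58161508  99.38899382]]
90 ['150:132,238', '154:136,240', '158:131,238', '162:133,240', '166:132,239', '170:130,241', '174:129,241', '178:134,242', '182:129,244', '186:127,243', '190:133,241', '194:135,240', '198:127,239', '202:130,240', '206:135,236', '210:135,236', '214:134,237', '218:133,237', '222:136,238', '226:138,238', '230:119,101', '234:20,64', '238:38,61', '242:13,57', '246:17,59', '250:16,47', '254:12,22', '258:58,22', '262:20,25', '266:41,25', '270:18,28', '274:13,20', '278:10,25', '282:31,25', '286:20,26', '290:21,24', '294:27,19', '298:64,28', '302:10,25', '306:29,26', '310:55,28', '314:61,25', '318:49,21', '322:10,25', '326:11,23', '330:153,145', '334:150,148', '338:147,146', '342:148,141', '346:149,142', '350:152,141', '354:149,139', '358:147,219', '362:148,224', '366:194,96', '370:183,160', '374:184,205', '378:184,215', '382:191,208', '386:182,212', '390:188,214', '394:184,190', '398:183,233', '402:176,241', '406:175,240']
110 ['150:143,226', '154:1
[... 3947 characters left out ...]
174', '214:151,174', '218:141,175', '222:155,169', '226:150,165', '230:147,168', '234:146,162', '238:20,13', '242:15,17', '246:46,22', '250:46,22', '254:33,23', '258:40,153', '262:30,42', '266:25,52', '270:30,51', '274:37,48', '278:31,49', '282:41,44', '286:22,47', '290:10,49', '294:22,46', '298:38,108', '302:42,169', '306:17,44', '310:44,46', '314:17,45', '318:38,47', '322:105,73', '326:137,234', '330:135,233', '334:140,232', '338:139,230', '342:137,232', '346:146,229', '350:141,230', '354:143,229', '358:137,231', '362:140,232', '366:135,233', '370:137,232', '374:138,233', '378:140,231', '382:137,231', '386:136,233', '390:135,233', '394:140,232', '398:133,234', '402:136,233', '406:132,238']
```

```bash
python3 - <<'E'
from h import *
from plant import r
c=dict(np.load("w9.npz"));img=c["image"];hsv=cv2.cvtColor(img,cv2.COLOR_BGR2HSV)
m=((hsv[...,1]<75)&(hsv[...,2]>90)).astype(np.uint8);m[255:]=0;m[:,:222]=0;m[:,332:]=0
mid=[]
for row in range(100,250,10):
    L=np.flatnonzero(m[row,:280]);Rr=np.flatnonzero(m[row,280:])+280
    if len(L)and len(Rr):
        # tall faces lean; compare whole strip medians
        P=cast(c,[(np.median(L),row),(np.median(Rr),row)],.018)[:,:2]*1000
        mid.append(P.mean(0));print(row,L.min(),L.max(),Rr.min(),Rr.max(),P.mean(0).round(1),round(np.linalg.norm(P[0]-P[1]),1))
ys=np.flatnonzero(m.any(1));print("tip row",ys[:5],[np.flatnonzero(m[y])[[0,-1]].tolist() for y in ys[:6]])
mid=np.array(mid);k=np.polyfit(mid[:,0],mid[:,1],1);print("axis ang",np.degrees(np.arctan(k[0])),"y at 515",np.polyval(k,515))
print(cast(c,[(229,ys[0]),(326,ys[0])],.021)*1000)
E
```

```text
100 229 234 324 329 [596.3 221.2] 82.5
110 230 235 323 327 [588.1 222.8] 80.9
120 232 237 322 327 [579.7 223.5] 79.4
130 236 240 319 322 [571.2 225.1] 73.4
140 239 243 316 319 [562.5 226.5] 68.6
150 242 245 313 316 [553.8 228.2] 64.2
160 245 248 311 314 [544.8 229.2] 60.2
170 246 249 309 312 [535.7 231.2] 57.9
180 247 250 308 311 [526.5 232.7] 56.6
190 249 252 307 310 [517.  233.8] 54.3
200 250 253 305 309 [507.5 235.6] 52.4
210 251 254 304 308 [497.7 237.2] 50.9
220 253 256 303 307 [487.7 238.4] 48.5
230 255 258 300 305 [477.7 240.3] 44.6
240 257 260 298 302 [467.4 242.2] 40.6
tip row [ 96  97  98  99 100] [[230, 328], [229, 329], [229, 329], [229, 329], [229, 329], [229, 329]]
axis ang -9.20700146583996 y at 515 234.31978457993355
[[606.58512188 262.93631049  21.        ]
 [592.96840024 180.90971961  21.        ]]
```

View pics/w9.png

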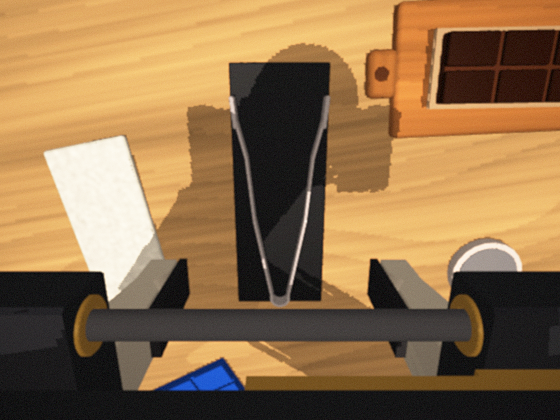

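The wrist view shows the tongs on the slate with tips at (231,96) and (327,96), bow at (280,300) and the axis nearly vertical. The other slab now sits on the separator at top right.

```bash
python3 - <<'E'
from h import *
from plant import r
go(r.get_state(),505.7,236,20,-9.2)
E
```

```text
dp [-10.6   0.2 181.7] roll -0.003 rows 2.9
```

Request:
{"api": "send_rows", "payload": {
  "steps": [
    {"dp": [-10.5,0,50],"roll": 0,"jaw": 100},
    {"dp": [-10.5,0,100],"roll": 0,"jaw": 100},
    {"dp": [-10.5,0,140],"roll": 0,"jaw": 100},
    {"dp": [-10.5,0,165],"roll": 0,"jaw": 100},
    {"dp": [-10.5,0,176],"roll": 0,"jaw": 100}
  ]
}}

```text
time_s: 17.9
tcp_pos: [0.5053, 0.2358, 0.0243]
eef_rot: [179.9, 0.1, -9.3]
contact_force: [-0.3, -0.4, 0.8]
gripper_width: 0.0878
gripper_force: 0.0
```

Request:
{"api": "send_rows", "payload": {
  "steps": [
    {"dp": [0,0,2],"roll": 0,"jaw": 100},
    {"dp": [0,0,4],"roll": 0,"jaw": 100},
    {"dp": [0,0,4],"roll": 0,"jaw": 100}
  ]
}}

```text
time_s: 18.27
tcp_pos: [0.5062, 0.2369, 0.0226]
eef_rot: [-179.9, -0.1, -9.3]
contact_force: [-0.7, 0.1, -0.0]
gripper_width: 0.0876
gripper_force: 0.0
```

```bash
python3 - <<'E'
from h import *
from plant import r
s=r.get_state();print(s["contact_force"]);go(s,505.7,236,20,-9.2)
E
```

```text
[-0.72176658  0.05612207 -0.03669482]
dp [-0.4  1.   2.6] roll -0.001 rows 0.0
```

Request:
{"api": "send_rows", "payload": {
  "steps": [
    {"dp": [0,0,2.5],"roll": 0,"jaw": 80},
    {"dp": [0,0,2.5],"roll": 0,"jaw": 66},
    {"dp": [0,0,2.5],"roll": 0,"jaw": 58},
    {"dp": [0,0,2.5],"roll": 0,"jaw": 52},
    {"dp": [0,0,2.5],"roll": 0,"jaw": 47}
  ],
  "newtons": 30
}}

```text
time_s: 18.9
tcp_pos: [0.5059, 0.2365, 0.0193]
eef_rot: [180.0, -0.0, -9.3]
contact_force: [0.4, -0.9, 0.2]
gripper_width: 0.0445
gripper_force: 4.4
```

Request:
{"api": "send_rows", "payload": {
  "steps": [
    {"dp": [0,0,0],"roll": 0,"jaw": 43},
    {"dp": [0,0,0],"roll": 0,"jaw": 40},
    {"dp": [0,0,0],"roll": 0,"jaw": 39},
    {"dp": [0,0,0],"roll": 0,"jaw": 38.6},
    {"dp": [0,0,0],"roll": 0,"jaw": 38.6}
  ]
}}

```text
time_s: 19.52
tcp_pos: [0.5058, 0.2364, 0.0193]
eef_rot: [180.0, -0.0, -9.3]
contact_force: [0.7, -1.9, 1.8]
gripper_width: 0.0344
gripper_force: 8.8
```

```bash
python3 - <<'E'
from h import *
from plant import r
s=r.get_state();print({k:np.round(s[k],4).tolist() for k in("tcp_pos","eef_rot","contact_force","gripper_width","gripper_force","time_s")})
E
```

```text
{'tcp_pos': [0.5058, 0.2364, 0.0193], 'eef_rot': [179.9952, -0.002, -9.2671], 'contact_force': [0.6858, -1.9058, 1.7782], 'gripper_width': 0.0344, 'gripper_force': 8.7843, 'time_s': 19.525}
```

Request:
{"api": "send_rows", "payload": {
  "steps": [
    {"dp": [0,0,-8],"roll": 0,"jaw": 38.6},
    {"dp": [0,0,-30],"roll": 0,"jaw": 38.6},
    {"dp": [0,0,-60],"roll": 0,"jaw": 38.6},
    {"dp": [0,0,-95],"roll": 0,"jaw": 38.6},
    {"dp": [0,0,-110],"roll": 0,"jaw": 38.6}
  ]
}}

```text
time_s: 20.15
tcp_pos: [0.5064, 0.2373, 0.1316]
eef_rot: [-179.8, -0.1, -9.3]
contact_force: [-0.4, 0.0, 0.1]
gripper_width: 0.0341
gripper_force: 7.8
```

Request:
{"api": "send_rows", "payload": {
  "steps": [
    {"dp": [0,0,0],"roll": 0,"jaw": 38.6},
    {"dp": [0,0,0],"roll": 0,"jaw": 38.6}
  ]
}}

```text
time_s: 20.4
tcp_pos: [0.5051, 0.236, 0.128]
eef_rot: [179.9, 0.1, -9.3]
contact_force: [0.0, -0.2, -0.5]
gripper_width: 0.0341
gripper_force: 7.8
```

```bash
cat >> h.py <<'E'
def tips(c,s,rows=None):
    """bright grey arms in the wrist view: per-row strips near the tip"""
    hsv=cv2.cvtColor(c["image"],cv2.COLOR_BGR2HSV);m=((hsv[...,1]<75)&(hsv[...,2]>90)).astype(np.uint8)
    m[200:]=0;m[:,:200]=0;m[:,360:]=0
    p=s["tcp_pos"]*1000;a=np.radians(s["eef_rot"][2]);X=np.array([np.cos(a),np.sin(a)]);Y=np.array([np.sin(a),-np.cos(a)])
    for y in range(30,200,4):
        i=np.flatnonzero(m[y])
        if len(i): print(y,[(int(g[0]),int(g[-1])) for g in np.split(i,np.flatnonzero(np.diff(i)>1)+1)])
    # expected pixels of tips (inner face, lower/upper edge) at a 40 mm gap
    for dz in(-15.3,0.7):
        for y in(-20,20): 
            q=p+np.r_[X*95+Y*y,dz];print("exp",dz,y,proj(c,[q/1000]).round(1).tolist())
E
python3 - <<'E'
from h import *
from plant import r
s=r.get_state();print({k:np.round(s[k],4).tolist() for k in("tcp_pos","eef_rot","gripper_width","gripper_force")})
c=r.capture("wrist");np.savez("w10.npz",**c);tips(c,s)
go(s,500,70,120,-8.5)
E
```

```text
{'tcp_pos': [0.5051, 0.236, 0.128], 'eef_rot': [179.9332, 0.0795, -9.2883], 'gripper_width': 0.0341, 'gripper_force': 7.8039}
62 [(213, 222), (330, 340)]
66 [(213, 225), (327, 341)]
70 [(213, 223), (225, 226), (327, 327), (329, 340)]
74 [(213, 224), (226, 226), (328, 340)]
78 [(213, 224), (226, 226), (326, 340)]
82 [(213, 226), (328, 340)]
86 [(214, 224), (226, 226), (328, 340)]
90 [(214, 226), (327, 340)]
94 [(214, 226), (328, 339)]
98 [(215, 224), (226, 227), (327, 339)]
102 [(215, 224), (226, 226), (228, 228), (326, 326), (328, 339)]
106 [(215, 225), (328, 339)]
110 [(215, 226), (228, 228), (325, 339)]
114 [(216, 226), (228, 228), (327, 338)]
118 [(216, 225), (227, 227), (229, 229), (325, 338)]
122 [(216, 229), (324, 338)]
126 [(216, 230), (323, 338)]
130 [(216, 231), (323, 338)]
134 [(217, 232), (322, 337)]
138 [(223, 233), (321, 331)]
142 [(224, 233), (321, 330)]
146 [(225, 234), (320, 329)]
150 [(225, 235), (319, 328)]
154 [(226, 236), (318, 328)]
158 [(227, 236), (318, 327)]
162 [(228, 237), (317, 326)]
166 [(229, 235), (237, 238), (316, 325)]
170 [(230, 239), (315, 325)]
174 [(230, 240), (315, 324)]
178 [(231, 240), (314, 323)]
182 [(232, 241), (313, 322)]
186 [(233, 242), (313, 322)]
190 [(234, 243), (312, 321)]
194 [(234, 243), (311, 320)]
198 [(235, 244), (311, 319)]
exp -15.3 -20 [[231.4, 65.9]]
exp -15.3 20 [[329.0, 65.9]]
exp 0.7 -20 [[226.1, 62.2]]
exp 0.7 20 [[334.9, 62.2]]
dp [ 21.8 164.7   8. ] roll -0.014 rows 2.7
```

```bash
python3 - <<'E'
from h import *
from plant import r
go(r.get_state(),509.8,85.2,100,-8.5)
E
```

```text
dp [ 29.  148.   27.8] roll -0.014 rows 2.5
```

Request:
{"api": "send_rows", "payload": {
  "steps": [
    {"dp": [5,20,3],"roll": 0,"jaw": 38.6},
    {"dp": [12,58,10],"roll": -0.01,"jaw": 38.6},
    {"dp": [20,100,18],"roll": -0.014,"jaw": 38.6},
    {"dp": [27,136,25],"roll": -0.014,"jaw": 38.6},
    {"dp": [29,148,27.5],"roll": -0.014,"jaw": 38.6}
  ]
}}

```text
time_s: 21.08
tcp_pos: [0.5094, 0.0829, 0.1004]
eef_rot: [179.9, 0.1, -8.6]
contact_force: [0.0, 0.8, -1.5]
gripper_width: 0.0337
gripper_force: 7.8
```

Request:
{"api": "send_rows", "payload": {
  "steps": [
    {"dp": [0,0,10],"roll": 0,"jaw": 38.6},
    {"dp": [0,0,15],"roll": 0,"jaw": 38.6},
    {"dp": [0,0,15],"roll": 0,"jaw": 38.6},
    {"dp": [0,0,15],"roll": 0,"jaw": 38.6}
  ]
}}

```text
time_s: 21.58
tcp_pos: [0.5107, 0.0864, 0.0868]
eef_rot: [-180.0, -0.0, -8.4]
contact_force: [-0.5, 0.9, -0.5]
gripper_width: 0.0337
gripper_force: 7.8
```

```bash
python3 - <<'E'
from h import *
from plant import r
s=r.get_state();print({k:np.round(s[k],4).tolist() for k in("tcp_pos","eef_rot","gripper_width","gripper_force")})
go(s,509.8,85.2,71,-8.5)
c=r.capture("wrist");np.savez("w11.npz",**c);cv2.imwrite("pics/w11.png",c["image"])
u=np.array([np.cos(np.radians(81.5)),np.sin(np.radians(81.5))]);v=np.array([u[1],-u[0]]);o=np.array([587,13])
for l in(80,40,0): print(l,proj(c,[np.r_[o+u*l+v*w,52]/1000 for w in(-26,8,15,26)]).round(1).tolist())
hsv=cv2.cvtColor(c["image"],cv2.COLOR_BGR2HSV)
for y in(36,40,44,48,52,56,60,64,68,72): print(y,"V",hsv[y,190:400:2,2].tolist())
for y in (44,52,60,66,72): print(y,"S",hsv[y,190:360:2,1].tolist())
E
```

```text
{'tcp_pos': [0.5107, 0.0864, 0.0868], 'eef_rot': [-179.9981, -0.0084, -8.4082], 'gripper_width': 0.0337, 'gripper_force': 7.8038}
dp [-0.7  1.3 15.8] roll 0.002 rows 0.3
80 [[242.1, 145.6], [239.9, 71.3], [239.5, 54.9], [238.7, 28.2]]
40 [[323.5, 145.7], [326.4, 71.5], [327.0, 55.0], [328.1, 28.3]]
0 [[404.9, 145.8], [412.8, 71.6], [414.6, 55.2], [417.5, 28.5]]
36 V [254, 254, 231, 244, 250, 251, 251, 251, 251, 251, 251, 251, 251, 251, 251, 251, 251, 251, 251, 251, 251, 253, 254, 254, 255, 156, 92, 107, 110, 109, 107, 109, 107, 109, 105, 106, 105, 105, 104, 103, 103, 104, 105, 105, 108, 102, 104, 103, 107, 104, 94, 104, 104, 96, 101, 99, 93, 97, 102, 102, 97, 97, 96, 93, 99, 89, 66, 155, 161, 161, 153, 52, 78, 102, 107, 101, 97, 99, 98, 94, 93, 99, 97, 95, 93, 90, 93, 89, 94, 87, 90, 91, 88, 91, 85, 86, 87, 86, 78, 86, 83, 83, 80, 77, 83]
40 V [254, 255, 234, 242, 249, 251, 251, 251, 251, 251, 251, 251, 251, 251, 251, 251, 251, 251, 251, 251, 251, 253, 254, 254, 255, 153, 96, 112, 110, 106, 112, 107, 108, 110, 106, 113, 110, 104, 110, 109, 108, 110, 105, 103, 108, 104, 103, 108, 104,
[... 5407 characters left out ...]
44, 142, 140, 142, 136, 137, 137, 142, 152, 168, 145, 168, 154, 168, 157, 211, 137, 149, 155, 170, 165, 153, 138, 167, 154, 170, 165, 157, 197, 164, 157, 167, 155, 161, 158, 146, 160, 173, 130, 179, 181, 149, 47, 41, 39, 38, 42, 38, 35, 40, 104, 150, 146, 133, 172, 168, 158, 160, 154]
72 S [172, 173, 176, 183, 185, 173, 172, 173, 173, 169, 172, 75, 14, 12, 12, 17, 39, 38, 41, 153, 173, 165, 122, 111, 109, 128, 153, 141, 141, 134, 143, 146, 160, 127, 165, 145, 144, 160, 190, 182, 153, 163, 123, 149, 152, 142, 161, 150, 142, 150, 139, 147, 134, 183, 170, 150, 137, 151, 163, 194, 174, 160, 135, 153, 155, 187, 163, 162, 52, 37, 39, 39, 36, 39, 34, 41, 132, 152, 182, 155, 158, 159, 174, 196, 130]
```

Request:
{"api": "send_rows", "payload": {
  "steps": [
    {"dp": [0,1.5,4],"roll": 0,"jaw": 38.6},
    {"dp": [0,3,8],"roll": 0,"jaw": 38.6},
    {"dp": [0,3,11],"roll": 0,"jaw": 38.6},
    {"dp": [0,3,13],"roll": 0,"jaw": 38.6}
  ]
}}

```text
time_s: 22.12
tcp_pos: [0.51, 0.0826, 0.0734]
eef_rot: [180.0, 0.0, -8.5]
contact_force: [0.4, 0.1, -1.1]
gripper_width: 0.0341
gripper_force: 7.8
```

Request:
{"api": "send_rows", "payload": {
  "steps": [
    {"dp": [0,0,0],"roll": 0,"jaw": 38.6},
    {"dp": [0,0,0],"roll": 0,"jaw": 38.6},
    {"dp": [0,0,0],"roll": 0,"jaw": 38.6}
  ]
}}

```text
time_s: 22.5
tcp_pos: [0.5102, 0.0828, 0.0739]
eef_rot: [-180.0, -0.0, -8.5]
contact_force: [0.0, -0.3, -0.6]
gripper_width: 0.0338
gripper_force: 7.8
```

```bash
cat > fin.py <<'E'
from h import *
from plant import r
s=r.get_state();print({k:np.round(s[k],4).tolist() for k in("time_s","tcp_pos","eef_rot","gripper_width","gripper_force","contact_force")})
c=r.capture("wrist");np.savez("wf.npz",**c)
hsv=cv2.cvtColor(c["image"],cv2.COLOR_BGR2HSV)
m=(hsv[...,1]<75)&(hsv[...,2]>90)
for y in (52,56,58,60,62,64,66,68,72,76):
    i=np.flatnonzero(m[y,200:350])+200
    print(y,[(int(g[0]),int(g[-1])) for g in np.split(i,np.flatnonzero(np.diff(i)>1)+1) if len(g)>1])
for y in (36,40,48,52): print(y,"end",dict(zip(range(226,250),hsv[y,226:250,2].tolist())),"\n   score",hsv[y,314:342,2].tolist())
for y in (68,74): print(y,"tipL",hsv[y,208:250].tolist()[::1] if 0 else hsv[y,208:250,2].tolist(),"R",hsv[y,318:346,2].tolist())
p=s["tcp_pos"]*1000;a=np.radians(s["eef_rot"][2]);X=np.array([np.cos(a),np.sin(a)]);Y=np.array([np.sin(a),-np.cos(a)])
print("exp tips",[proj(c,[np.r_[p[:2]+X*95+Y*y,p[2]-15.3]/1000])[0].round(1).tolist() for y in(-20,20)])
u=np.array([np.cos(np.radians(81.5)),np.sin(np.radians(81.5))]);v=np.array([u[1],-u[0]]);o=np.array([587,13])
for l in(80,40): print(l,proj(c,[np.r_[o+u*l+v*w,52]/1000 for w in(-26,8,15,26)]).round(1).tolist())
E
python3 fin.py
```

```text
{'time_s': 22.5, 'tcp_pos': [0.5102, 0.0828, 0.0739], 'eef_rot': [-179.9918, -0.0127, -8.4639], 'gripper_width': 0.0338, 'gripper_force': 7.8039, 'contact_force': [0.0236, -0.2954, -0.6168]}
52 [(223, 227)]
56 [(223, 227)]
58 [(223, 227), (334, 338)]
60 [(214, 218), (223, 227), (330, 340)]
62 [(212, 222), (225, 227), (328, 341)]
64 [(212, 225), (326, 341)]
66 [(212, 226), (326, 341)]
68 [(212, 227), (326, 341)]
72 [(212, 227), (325, 341)]
76 [(213, 227), (325, 340)]
36 end {226: 255, 227: 255, 228: 159, 229: 77, 230: 89, 231: 105, 232: 111, 233: 107, 234: 107, 235: 107, 236: 112, 237: 107, 238: 108, 239: 111, 240: 106, 241: 108, 242: 104, 243: 112, 244: 106, 245: 108, 246: 105, 247: 107, 248: 110, 249: 110} 
   score [92, 78, 65, 68, 121, 156, 159, 157, 157, 160, 156, 156, 127, 66, 47, 75, 92, 97, 106, 102, 105, 105, 101, 102, 103, 105, 99, 99]
40 end {226: 255, 227: 255, 228: 182, 229: 85, 230: 90, 231: 105, 232: 109, 233: 114, 234: 105, 235: 109, 236: 109, 237: 108, 238: 108, 239: 112, 240: 114, 241: 112, 242: 106, 243: 111, 244: 106, 245: 108, 246: 105, 247: 108, 248: 105, 249: 11
[... 1041 characters left out ...]
0, 121, 122, 121, 120, 120, 121, 118, 120, 122, 122] R [84, 87, 87, 85, 84, 85, 88, 101, 122, 127, 127, 131, 138, 155, 172, 178, 188, 191, 191, 194, 187, 184, 160, 114, 57, 50, 47, 49]
74 tipL [248, 247, 247, 244, 239, 241, 244, 248, 250, 251, 251, 250, 247, 237, 198, 143, 121, 121, 125, 129, 144, 122, 61, 81, 113, 125, 120, 121, 120, 123, 120, 121, 121, 116, 120, 121, 121, 120, 123, 117, 99, 89] R [94, 92, 86, 87, 86, 88, 93, 110, 118, 124, 131, 124, 137, 159, 177, 182, 189, 190, 187, 187, 190, 179, 149, 92, 49, 43, 47, 48]
exp tips [[231.5, 66.1], [328.9, 66.1]]
80 [[231.3, 149.2], [228.2, 69.3], [227.6, 51.5], [226.4, 22.5]]
40 [[318.8, 149.2], [321.6, 69.3], [322.2, 51.5], [323.2, 22.5]]
```

Request:
{"api": "send_rows", "payload": {
  "steps": [
    {"dp": [0,-0.3,1.5],"roll": 0,"jaw": 38.6},
    {"dp": [0,-0.6,3],"roll": 0,"jaw": 38.6},
    {"dp": [0,-0.6,3.8],"roll": 0,"jaw": 38.6},
    {"dp": [0,-0.6,3.8],"roll": 0,"jaw": 38.6},
    {"dp": [0,-0.6,3.8],"roll": 0,"jaw": 38.6}
  ]
}}

```text
time_s: 23.18
tcp_pos: [0.5102, 0.0834, 0.0699]
eef_rot: [180.0, -0.0, -8.5]
contact_force: [0.3, 0.2, -1.6]
gripper_width: 0.0338
gripper_force: 7.8
```

Request:
{"api": "send_rows", "payload": {
  "steps": [
    {"dp": [0,0,0],"roll": 0,"jaw": 38.6},
    {"dp": [0,0,0],"roll": 0,"jaw": 38.6},
    {"dp": [0,0,0],"roll": 0,"jaw": 38.6},
    {"dp": [0,0,0],"roll": 0,"jaw": 38.6}
  ]
}}

```text
time_s: 23.68
tcp_pos: [0.5102, 0.0834, 0.07]
eef_rot: [-180.0, -0.0, -8.5]
contact_force: [-0.2, -0.0, -1.1]
gripper_width: 0.0338
gripper_force: 7.8
```

```bash
python3 fin.py
```

```text
{'time_s': 23.675, 'tcp_pos': [0.5102, 0.0834, 0.07], 'eef_rot': [-179.9968, -0.003, -8.4694], 'gripper_width': 0.0338, 'gripper_force': 7.8038, 'contact_force': [-0.2176, -0.0042, -1.1339]}
52 [(223, 227)]
56 [(223, 227)]
58 [(223, 227), (334, 338)]
60 [(214, 218), (223, 227), (331, 340)]
62 [(212, 222), (224, 225), (328, 341)]
64 [(212, 225), (327, 341)]
66 [(212, 226), (326, 341)]
68 [(212, 227), (326, 341)]
72 [(212, 227), (326, 341)]
76 [(213, 227), (325, 340)]
36 end {226: 255, 227: 255, 228: 185, 229: 84, 230: 89, 231: 102, 232: 106, 233: 106, 234: 107, 235: 110, 236: 104, 237: 111, 238: 114, 239: 106, 240: 105, 241: 111, 242: 113, 243: 107, 244: 105, 245: 113, 246: 111, 247: 108, 248: 107, 249: 105} 
   score [100, 99, 96, 81, 71, 73, 121, 152, 156, 160, 156, 157, 159, 152, 136, 94, 52, 60, 83, 96, 106, 108, 105, 103, 102, 99, 100, 100]
40 end {226: 255, 227: 255, 228: 187, 229: 90, 230: 84, 231: 104, 232: 108, 233: 118, 234: 106, 235: 109, 236: 108, 237: 111, 238: 109, 239: 108, 240: 106, 241: 107, 242: 111, 243: 106, 244: 113, 245: 108, 246: 103, 247: 107, 248: 110, 249: 10
[... 1042 characters left out ...]
 121, 116, 115, 112, 121, 115, 125, 122, 124, 113, 103] R [49, 72, 84, 91, 87, 89, 88, 100, 118, 123, 127, 127, 136, 152, 178, 182, 187, 192, 189, 188, 187, 183, 157, 109, 57, 52, 48, 56]
74 tipL [248, 249, 248, 245, 241, 241, 244, 248, 250, 252, 251, 250, 245, 236, 199, 141, 123, 126, 123, 136, 152, 130, 65, 75, 109, 120, 125, 122, 122, 119, 120, 124, 126, 124, 118, 109, 103, 85, 59, 42, 50, 51] R [59, 77, 91, 87, 90, 90, 90, 112, 120, 126, 123, 126, 137, 162, 179, 184, 186, 187, 190, 189, 191, 180, 152, 89, 54, 39, 50, 50]
exp tips [[231.4, 66.1], [328.9, 66.1]]
80 [[231.4, 150.2], [228.3, 68.3], [227.6, 50.1], [226.4, 20.3]]
40 [[321.0, 150.2], [324.0, 68.4], [324.6, 50.1], [325.7, 20.3]]
```

```bash
python3 -c "
from plant import r
print(r.close_job())"
```

```text
the job is handed in; nothing more can be done
None
```

I handed the job in at 23.7 s: the separator is square on the lower slab, the other slab is square on it (within about 1 mm), and the tongs are held about 3 mm above the upper slab's +y end row with a 40 mm tip gap, centred on it to about 0.2 mm by the wrist camera (no verdict was returned).

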